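Torque check of a probe stand's clamp screw

ROBOT

A 7-joint arm with a two-finger parallel gripper is mounted at the origin on the work surface. World frame = base frame: x ahead of the robot, y to its left, z up, the work surface at z = 0. Lengths are in m, angles in rad, forces in N, time in s.
With the tool pointing down it reaches from about 0.4 to 0.85 m from the base axis. Payload 10.4 kg.
Tool frame: the origin (TCP) lies at the very end of the fingers, on their centre line; the grasp point (between the pads) lies 19 mm behind it; z points along the fingers, y is the line along which they close (so a half turn about z gives the same grasp; the last joint's range is limited). The gripper opens to 85 mm and grips with 20 to 120 N. Pads are 22 mm wide; open, the fingers measure 114 mm over their backs; the gripper's body (76 mm by 85 mm) begins 54 mm behind the grasp point. The pads swing forward as they close: fully open they stand 13 mm farther back than shut.
Start: joints at [1.117, 0.332, -0.065, 1.46, 0.022, 1.35, -0.088], TCP at [0.261, -0.568, 0.231] pointing down, gripper open.
Joint ranges: [-2.6, 2.6], [-0.5, 2.12], [-1.47, 1.34], [0.16, 2.42], [-1.27, 4.41], [0.06, 2.06], [-2.6, 2.6]. Speed limits (rad/s): [2.22, 2.22, 2.79, 2.79, 3.14, 3.14, 3.14].

INTERFACE

Orientations are given as a unit quaternion [x, y, z, w].
In Python, from workcell import * gives the robot as it stands.
- The arm moves only by the tool step_arm, never from a script. Its argument "commands" is one flat list of numbers, 7 for each row, row after row: the finger opening in mm, from 0 to 85.4, then the shift along the world's x, y, z as a fraction of full scale, then the turn, a rotation vector about the world's x, y, z as a fraction of full scale. A call has exactly 10 rows; each row is the pose to reach, as a shift and turn from the pose commanded when the call began, turning the shorter way round; what a row does not reach only later rows make up. Full scale, the value 1, is 0.6 m for a shift and pi rad for a turn. A row lasts 1/8 s, in which the tool goes at most 62.5 mm and 10.7 degrees, less where a joint would pass 70% of its speed; a pose out of reach is approached as far as the arm can. A call with a number of a shift or a turn outside -1 to 1 is refused whole. A call with a gripper value outside its range is refused whole. The fingers move at their own pace and stop on an object; "squeeze" is the grip in N (left out, the last holds). Time passes only in rows, so rows that repeat a pose let the fingers close, or fill a call up. It gives the time, the measured TCP pose, the force, the opening and the grip force at its end, in the units of the state.
- get_obs(): the state, without advancing time (a new reading comes with each control period).
- camera(name): name is "side" or "top"; returns the picture (480x640x3 uint8, red, green, blue); there is no depth.
- camera_params(name): a dict with "mtx" (3x3 intrinsics, pixels), "extrinsics" (4x4, takes a point from world to camera coordinates). Camera axes: x right, y down, z forward; pixel columns grow to the right and rows downward; lengths in m; the calibration is good to about 2 mm. A picture is of the moment at which its call begins. camera_params takes no time and is no camera call.
- hand_in(): hands the job in; it is judged then, once.
The state is a dict: "clock": time; "joint_pos": joint angles; "joint_velocities": joint speeds; "tau": joint torques, N m; "position": TCP position; "ee_rot": TCP orientation; "ft_force": force on the tool from outside, world axes, zero at the start; "torque": the same for the moment, N m; "grip_width": opening from 0.0 (shut) to 1.0 (fully open); "grasp_force": force on a finger pad.
Only numpy, scipy, OpenCV 4.12 (cv2) and the standard library are available. Lean on these libraries where they do the work, as an engineer would, in place of code of your own. Each camera call takes 0.05 s, during which the arm holds its last target. There are 200 camera calls.

TASK

Check that the clamp screw on the probe stand is tight: swing its ratchet handle clockwise (seen from above) until it bites, then press on in that direction with about 10 N at the grip and keep this up for two seconds; the screw must not turn with it (it would slip at about 15 N). Then swing the handle back until it points straight out at the stand's front (the robot's side), in line with the foot below it, and let go. Leave the other things on the desk where they are and do not lean on the stand.

Things in the scene. Friction and masses are not known exactly. Their poses are not given: they have to be found in the camera images.
- stand: Fixed probe stand: two aluminium feet (180 mm long, along its x) 200 mm apart in y, a 28 mm square upright at the middle of each, a clear plate (130 mm in x, 260 in y) on top, upper face 155 mm above the desk. Origin on the desk at its middle; x to its back, -x to its front (robot's side); yaw within 0.3 rad. One upright carries the ratchet handle, the other a fixed star knob, 20 mm high.
- clamp_axis (a point): Point on the clamp screw's vertical axis above one upright (which one varies), 38 mm above the plate, level with the middle of the handle's grip; only its position matters. The handle turns about it: it starts 0.5 to 1.1 rad short of its bite, swings with 0.04 N m friction and stays where left. Anticlockwise it is free well past its final direction.
- handle_grip (a point): Centre of the handle's grip: an upright black post, 16 mm diameter, non-spinning, 65 mm from the screw's axis, clear from 21 to 56 mm above the plate, on a flat arm 14 mm wide. Its x points outward along the handle. Clockwise from above it bites at an angle that cannot be seen and differs each time; past that the grip gives elastically, roughly 0.3 mm per N, and springs back.
- screw (a joint): Angle of the clamp screw itself, rad, clockwise from above positive, 0 at the start. It stays put until about 1.0 N m (15 N across the handle at the grip) and then slips round.
- windup (a joint): Elastic twist of the screw's shank under torque, rad, positive when the handle is pressed clockwise: 0.01 rad per N m, so 0.0065 rad at 10 N on the grip; too little to see.
- jar: Bystander: glass jar with a white cap, 64 mm wide and 60 mm high, on the desk on the stand's right (-y side). Origin at the centre of its underside.
- pen_cup: Bystander: black cup, 68 mm wide and 85 mm high, on the desk on the stand's left (+y side). Origin at the centre of its underside.
- adapter: Bystander: black power adapter, 90 x 50 x 32 mm, on the desk behind the stand. Origin at the centre of its underside.

How it is judged:
By the outcome, as a careful person would: the job done as asked, in the order asked, and still so for the second after the job is handed in, with the robot touching nothing.
It also fails if it takes over 64 s, if anything falls off the work surface, if the arm or the gripper's body presses on something with over 40 N, if the wrist force passes 120 N, or if a joint passes its speed limit or range.

## Working session

There is one attempt and no reset: what is moved stays moved. The work goes in short steps, Python scripts to look and compute and a tool call to move; the robot and the scene stay as the last step left them, time stands still between calls to the robot, and variables do not carry over. Pictures are saved under pics/ and viewed, at most 10 in all, crops included, and the job is handed in when it is done.

Besides the shell and the picture viewer there is one more tool, called by a JSON object that holds its "name" and its "arguments", one argument or row to a line. step_arm: Moves the arm, as the interface text tells. Its arguments: {"type":"object","properties":{"commands":{"type":"array","items":{"type":"number"}},"squeeze":{"type":"number"}},"required":["commands"]}

```bash
mkdir -p pics; python3 - <<'E'
from workcell import *
import cv2,numpy as np
for n in("top","side"):
    cv2.imwrite(f"pics/{n}0.png",camera(n)[:,:,::-1]); p=camera_params(n); print(n,np.round(p["mtx"],1).tolist(),np.round(p["extrinsics"],4).tolist())
o=get_obs();print({k:np.round(v,3).tolist() for k,v in o.items()})
E
```

```text
top [[572.6, 0.0, 321.8], [0.0, 572.6, 236.5], [0.0, 0.0, 1.0]] [[0.0235, -0.9994, -0.0262, 0.0185], [-0.9908, -0.0198, -0.1338, 0.6413], [0.1332, 0.0291, -0.9907, 1.0894], [0.0, 0.0, 0.0, 1.0]]
side [[485.6, 0.0, 322.4], [0.0, 485.6, 241.7], [0.0, 0.0, 1.0]] [[-0.9864, -0.1636, -0.0165, 0.6131], [-0.0837, 0.5858, -0.8061, 0.1611], [0.1415, -0.7938, -0.5915, 0.9534], [0.0, 0.0, 0.0, 1.0]]
{'clock': 0.1, 'joint_pos': [1.117, 0.333, -0.065, 1.461, 0.022, 1.35, -0.088], 'joint_velocities': [0.0, -0.003, -0.001, -0.002, 0.001, -0.001, -0.001], 'tau': [0.002, -62.675, 0.049, -39.243, 0.016, 0.007, -0.0], 'position': [0.261, -0.568, 0.231], 'ee_rot': [0.977, 0.214, -0.0, -0.001], 'ft_force': [-0.092, 0.353, -0.5], 'torque': [0.01, 0.045, 0.003], 'grasp_force': 0.0, 'grip_width': 1.0}
```

View pics/top0.png

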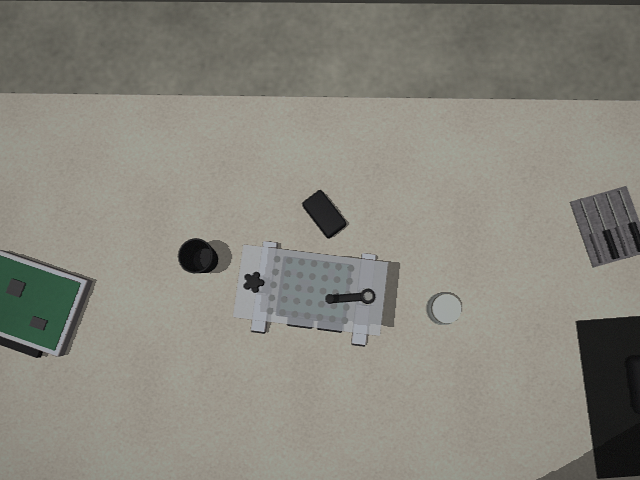

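View pics/side0.png

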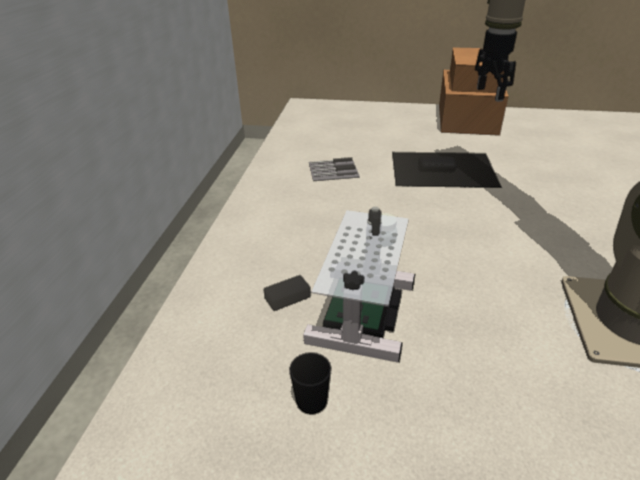

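The top view shows the handle's hub near (368,296) and its grip near (330,299), pointing to +y. The star knob is at (254,282). In the side view the grip is near (375,220). I'll enlarge both.

```bash
python3 - <<'E'
import cv2
a=cv2.imread("pics/top0.png")[230:355,225:410]; cv2.imwrite("pics/topc.png",cv2.resize(a,None,fx=4,fy=4,interpolation=cv2.INTER_CUBIC))
a=cv2.imread("pics/side0.png")[195:365,295:425]; cv2.imwrite("pics/sidec.png",cv2.resize(a,None,fx=3.5,fy=3.5,interpolation=cv2.INTER_CUBIC))
E
```

```text
(no output)
```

View pics/topc.png

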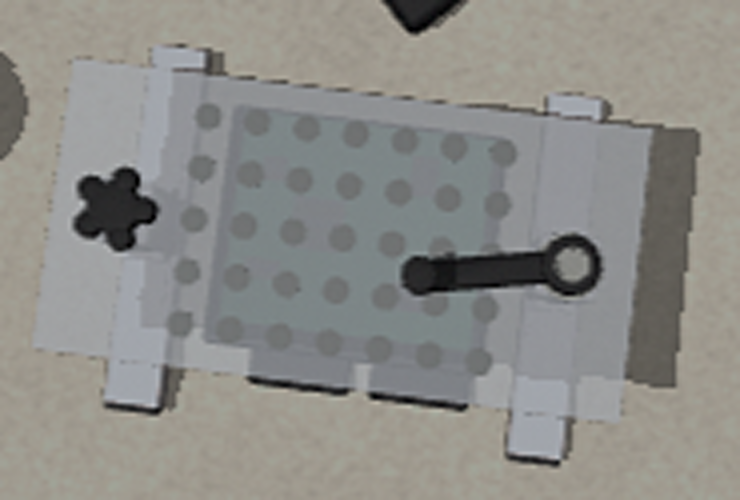

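View pics/sidec.png

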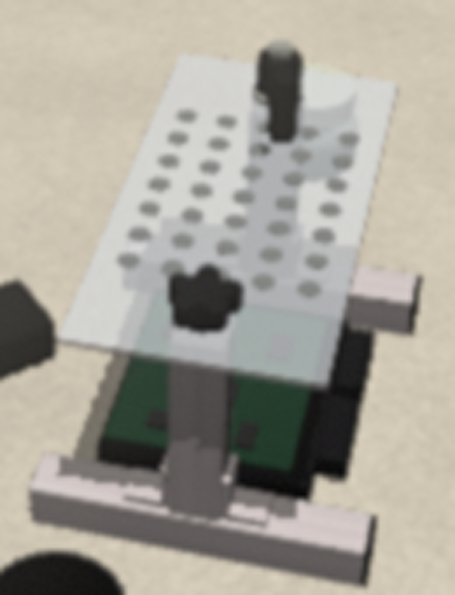

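The top crop shows plate corners at (72,58), (652,128), (618,422) and (35,350), the hub at (571,265) and the grip top at (417,273). In the side crop the plate corners are at (180,55), (397,85), (330,387) and (60,340). The grip post runs from (281,47) to (285,137). I'll triangulate these.

```bash
cat > h.py <<'E'
from workcell import *
import numpy as np,cv2
P={n:(camera_params(n)["mtx"],camera_params(n)["extrinsics"]) for n in("top","side")}
def tc(u,v): return (u/4+225,v/4+230)
def sc(u,v): return (u/3.5+295,v/3.5+195)
def ray(n,uv):
    K,E=P[n]; d=np.linalg.solve(K,[*uv,1]); R=E[:3,:3]; return -R.T@E[:3,3],R.T@d
def onz(n,uv,z):
    c,d=ray(n,uv); return c+d*(z-c[2])/d[2]
def tri(a,b):
    X=cv2.triangulatePoints(P["top"][0]@P["top"][1][:3],P["side"][0]@P["side"][1][:3],np.array(a,float),np.array(b,float)).ravel(); return X[:3]/X[3]
def proj(n,X):
    K,E=P[n]; p=K@(E[:3,:3]@np.array(X)+E[:3,3]); return p[:2]/p[2]
E
python3 - <<'E'
from h import *
np.set_printoptions(precision=4,suppress=True)
T=[(72,58),(652,128),(618,422),(35,350)]   # back-left, back-right, front-right, front-left
S=[(60,340),(180,55),(397,85),(330,387)]
X=np.array([tri(tc(*t),sc(*s)) for t,s in zip(T,S)]);print("plate tri\n",X)
Z=np.array([onz("top",tc(*t),.155) for t in T]);print("top@.155\n",Z)
Zs=np.array([onz("side",sc(*s),.155) for s in S]);print("side@.155\n",Zs)
for Q in(X,Z,Zs):
    f=((Q[0]-Q[3])+(Q[1]-Q[2])); l=((Q[0]-Q[1])+(Q[3]-Q[2]));
    print("yaw",np.arctan2(f[1],f[0]),np.arctan2(-l[0],l[1]),"size",np.linalg.norm(f)/2,np.linalg.norm(l)/2,"c",Q.mean(0))
g=tri(tc(417,273),sc(281,47));print("grip top",g)
for z in(.176,.193,.211): print(z,"hub",onz("top",tc(571,265),z)[:2],"grip",onz("top",tc(417,273),z)[:2], "side grip",onz("side",sc(283,92),z)[:2])
print("cam",ray("top",(0,0))[0],ray("side",(0,0))[0])
# feet front/back top edge mid (top view): left, right
for a in[(180,47),(133,410),(577,95),(535,462)]: print("foot",onz("top",tc(*a),.02)[:2])
E
```

```text
plate tri
 [[ 0.6085  0.1694  0.155 ]
 [ 0.5827 -0.0889  0.1551]
 [ 0.4544 -0.0752  0.1545]
 [ 0.4792  0.1806  0.153 ]]
top@.155
 [[ 0.6086  0.1694  0.155 ]
 [ 0.5827 -0.0889  0.155 ]
 [ 0.4544 -0.0752  0.155 ]
 [ 0.4793  0.1803  0.155 ]]
side@.155
 [[ 0.6083  0.1693  0.155 ]
 [ 0.5828 -0.0891  0.155 ]
 [ 0.4543 -0.0745  0.155 ]
 [ 0.4791  0.1828  0.155 ]]
yaw -0.09636718752300392 -0.0980606073464554 size 0.12942122179246984 0.25827910882437877 c [0.5312 0.0465 0.1544]
yaw -0.09507565129138575 -0.09854368967549465 size 0.12938759237555275 0.2581084462034915 c [0.5313 0.0464 0.155 ]
yaw -0.10836124417437837 -0.09710978668421655 size 0.12957030396431024 0.2590742460315447 c [0.5311 0.0471 0.155 ]
grip top [0.5163 0.0124 0.23  ]
0.176 hub [ 0.5211 -0.0529] grip [0.5162 0.0131] side grip [ 0.5177 -0.0267]
0.193 hub [ 0.5206 -0.052 ] grip [0.5157 0.0129] side grip [ 0.5166 -0.0013]
0.211 hub [ 0.52  -0.051] grip [0.5153 0.0127] side grip [0.5154 0.0257]
cam [ 0.4899 -0.0005  1.1655] [0.4833 0.7627 0.704 ]
foot [0.6312 0.1375]
foot [0.4497 0.1544]
foot [ 0.611 -0.063]
foot [ 0.4293 -0.0447]
```

{"name": "step_arm", "arguments": {
  "commands": [50,0.02,0.05,0.06,0,0,0.04,50,0.06,0.14,0.083,0,0,0.08,50,0.105,0.24,0.083,0,0,0.12,50,0.15,0.34,0.083,0,0,0.16,50,0.19,0.44,0.083,0,0,0.2,50,0.235,0.54,0.083,0,0,0.24,50,0.28,0.64,0.083,0,0,0.28,50,0.325,0.74,0.083,0,0,0.32,50,0.365,0.84,0.083,0,0,0.36,50,0.405,0.93,0.083,0,0,0.39]
}}

```text
clock: 1.35
position: [0.4974, -0.0239, 0.2811]
ee_rot: [0.675, 0.738, -0.0, 0.0]
ft_force: [1.0, -0.5, -0.3]
grip_width: 0.582
grasp_force: 0.0
```

```bash
python3 - <<'E'
from h import *
from scipy.spatial.transform import Rotation as R
np.set_printoptions(precision=4,suppress=True)
o=get_obs();print(o["clock"],o["position"],R.from_quat(o["ee_rot"]).as_matrix(),o["ft_force"],o["grip_width"])
for X in[(.5153,.0127,.211),(.5153,.0127,.176),(.521,-.0525,.176),(.521,-.0525,.193),(.521,-.0525,.211)]:
    p=proj("side",X); print(X,(p-[295,195])*3.5,(proj("top",X)-[225,230])*4)
print((np.array([.5153,.0127,.28])-o["position"])/.6)
E
```

```text
1.35 [ 0.4974 -0.0239  0.2811] [[-0.0883  0.9961  0.0003]
 [ 0.9961  0.0883 -0.0004]
 [-0.0004  0.0002 -1.    ]] [ 1.0124 -0.4622 -0.296 ] 0.5819623988819284
(0.5153, 0.0127, 0.211) [285.0804  78.37  ] [416.8889 272.8869]
(0.5153, 0.0127, 0.176) [281.8594 132.8737] [417.971  275.0951]
(0.521, -0.0525, 0.176) [280.6054  66.4072] [570.1564 265.2259]
(0.521, -0.0525, 0.193) [282.0531  40.9865] [572.293  263.9998]
(0.521, -0.0525, 0.211) [283.6195  13.4803] [574.6379 262.6541]
[ 0.0299  0.061  -0.0019]
```

The grip reprojects well, with its top at .211 and its bottom at .176 in the side view. Now I lower the open fingers around the post.

{"name": "step_arm", "arguments": {
  "commands": [50,0.015,0.03,0,0,0,0,50,0.03,0.061,0,0,0,0,50,0.03,0.061,0,0,0,0,50,0.03,0.061,-0.05,0,0,0,50,0.03,0.061,-0.1,0,0,0,50,0.03,0.061,-0.14,0,0,0,50,0.03,0.061,-0.165,0,0,0,30,0.03,0.061,-0.165,0,0,0,24,0.03,0.061,-0.165,0,0,0,24,0.03,0.061,-0.165,0,0,0]
}}

```text
clock: 2.6
position: [0.5156, 0.0108, 0.1831]
ee_rot: [0.676, 0.737, 0.0, 0.001]
ft_force: [1.4, 0.2, -0.8]
grip_width: 0.282
grasp_force: 0.0
```

```bash
cat >> h.py <<'E'
AX=np.array([.5211,-.0527])
def arc(p0,phi0,phis,r=.065,z=None):
    "rows (dx,dy,dturn) in fractions from pose at angle phi0, position p0"
    for f in phis:
        q=AX+r*np.array([np.cos(f),np.sin(f)]); print(round(f,3),np.round((q-p0[:2])/.6,4),round((f-phi0)/np.pi,4))
E
python3 - <<'E'
from h import *
o=get_obs();print(o["clock"],o["position"],o["ft_force"],o["grip_width"]*85.4)
arc(o["position"],1.658,1.658-np.arange(1,11)*.04)
a=camera("top")[245:345,290:400,::-1];b=camera("side")[170:260,320:430,::-1]
b=cv2.resize(b,None,fx=4,fy=4);a=cv2.resize(a,(360,360));cv2.imwrite("pics/g.png",np.hstack([a,b[:360,:430]]))
E
```

```text
2.6 [0.51564178 0.01078872 0.18306358] [ 1.37436348  0.15079291 -0.83219462] 24.094894545574686
1.618 [0.004  0.0024] -0.0127
1.578 [0.0083 0.0025] -0.0255
1.538 [0.0126 0.0025] -0.0382
1.498 [0.017  0.0022] -0.0509
1.458 [0.0213 0.0018] -0.0637
1.418 [0.0256 0.0013] -0.0764
1.378 [0.0299 0.0005] -0.0891
1.338 [ 0.0341 -0.0004] -0.1019
1.298 [ 0.0383 -0.0015] -0.1146
1.258 [ 0.0424 -0.0027] -0.1273
```

View pics/g.png

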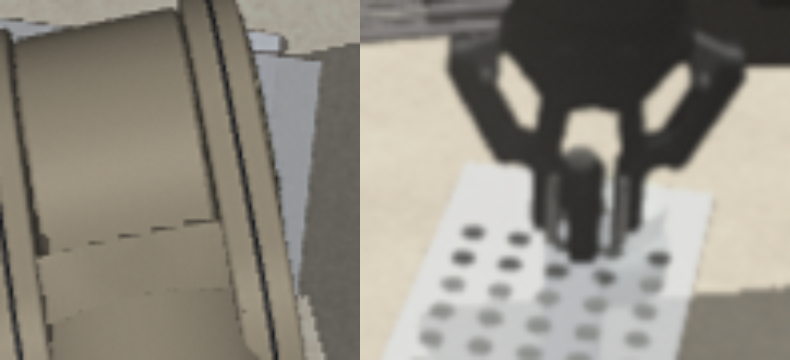

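The fork straddles the post, at about (585,200) in the right half. Now I swing clockwise by 0.44 rad, which stays short of the earliest bite.

{"name": "step_arm", "arguments": {
  "commands": [24,0.0045,0,0,0,0,-0.014,24,0.009,0,0,0,0,-0.028,24,0.0135,-0.0002,0,0,0,-0.042,24,0.018,-0.0008,0,0,0,-0.056,24,0.0228,-0.0013,0,0,0,-0.07,24,0.0275,-0.002,0,0,0,-0.084,24,0.0322,-0.003,0,0,0,-0.098,24,0.037,-0.0042,0,0,0,-0.112,24,0.0415,-0.0055,0,0,0,-0.126,24,0.046,-0.007,0,0,0,-0.14]
}}

```text
clock: 3.95
position: [0.5428, 0.0069, 0.1824]
ee_rot: [0.821, 0.571, 0.0, -0.0]
ft_force: [-1.4, 1.2, 0.4]
grip_width: 0.278
grasp_force: 0.4
```

```bash
cat >> h.py <<'E'
def rep(n=8,step=.06):
    o=get_obs();p=np.array(o["position"]);d=p[:2]-AX;f=np.arctan2(d[1],d[0]);t=np.array([np.sin(f),-np.cos(f)])
    x,y,z,w=o["ee_rot"]
    print("t%.2f"%o["clock"],np.round(p,4),"phi %.4f r %.4f psi+90 %.4f"%(f,np.hypot(*d),2*np.arctan2(y,x)),"F",np.round(o["ft_force"],2),"Ftan(cw push +) %.2f"%(-np.dot(o["ft_force"][:2],t)),"Frad %.2f"%np.dot(o["ft_force"][:2],d/np.hypot(*d)),"grip %.1f"%(o["grip_width"]*85.4))
    for k in range(1,n+1):
        g=f-k*step; q=AX+.065*np.array([np.cos(g),np.sin(g)]); print(" %.3f"%g,np.round((q-p[:2])/.6,4))
E
python3 -c "
from h import *
rep(8,.03)"
```

```text
t3.95 [0.5428 0.0069 0.1824] phi 1.2212 r 0.0635 psi+90 1.2151 F [-1.39  1.18  0.44] Ftan(cw push +) 1.71 Frad 0.63 grip 23.8
 1.191 [0.0039 0.0012]
 1.161 [ 0.0069 -0.    ]
 1.131 [ 0.0099 -0.0014]
 1.101 [ 0.0128 -0.0028]
 1.071 [ 0.0157 -0.0043]
 1.041 [ 0.0185 -0.0059]
 1.011 [ 0.0213 -0.0076]
 0.981 [ 0.024  -0.0093]
```

{"name": "step_arm", "arguments": {
  "commands": [24,0.0025,0.0004,0,0,0,-0.006,24,0.005,0.0004,0,0,0,-0.014,24,0.0075,-0.0004,0,0,0,-0.022,24,0.0095,-0.0014,0,0,0,-0.029,24,0.0115,-0.0021,0,0,0,-0.034,24,0.013,-0.0028,0,0,0,-0.039,24,0.0145,-0.0036,0,0,0,-0.044,24,0.0157,-0.0043,0,0,0,-0.048,24,0.0157,-0.0043,0,0,0,-0.048,24,0.0157,-0.0043,0,0,0,-0.048]
}}

```text
clock: 5.2
position: [0.5522, 0.004, 0.1821]
ee_rot: [0.861, 0.508, 0.0, 0.0]
ft_force: [0.1, -0.2, 0.1]
grip_width: 0.278
grasp_force: 0.0
```

```bash
python3 -c "
from h import *
rep(5,.025)"
```

```text
t5.20 [0.5522 0.004  0.1821] phi 1.0697 r 0.0647 psi+90 1.0655 F [ 0.14 -0.15  0.06] Ftan(cw push +) -0.20 Frad -0.07 grip 23.8
 1.045 [ 0.0026 -0.0009]
 1.020 [ 0.0049 -0.0023]
 0.995 [ 0.0072 -0.0037]
 0.970 [ 0.0095 -0.0052]
 0.945 [ 0.0117 -0.0068]
```

{"name": "step_arm", "arguments": {
  "commands": [24,0.0008,-0.0003,0,0,0,-0.003,24,0.0016,-0.0007,0,0,0,-0.005,24,0.0024,-0.001,0,0,0,-0.008,24,0.0032,-0.0014,0,0,0,-0.011,24,0.004,-0.0018,0,0,0,-0.013,24,0.0049,-0.0023,0,0,0,-0.016,24,0.0049,-0.0023,0,0,0,-0.016,24,0.0049,-0.0023,0,0,0,-0.016,24,0.0049,-0.0023,0,0,0,-0.016,24,0.0049,-0.0023,0,0,0,-0.016]
}}

```text
clock: 6.45
position: [0.5551, 0.0027, 0.1822]
ee_rot: [0.874, 0.486, 0.0, 0.0]
ft_force: [0.4, -0.1, -0.9]
grip_width: 0.281
grasp_force: 0.1
```

```bash
python3 -c "
from h import *
rep(4,.025)"
```

```text
t6.45 [0.5551 0.0027 0.1822] phi 1.0202 r 0.0650 psi+90 1.0151 F [ 0.39 -0.11 -0.85] Ftan(cw push +) -0.39 Frad 0.11 grip 24.0
 0.995 [ 0.0023 -0.0015]
 0.970 [ 0.0045 -0.003 ]
 0.945 [ 0.0067 -0.0045]
 0.920 [ 0.0089 -0.0061]
```

{"name": "step_arm", "arguments": {
  "commands": [24,0.0008,-0.0005,0,0,0,-0.003,24,0.0016,-0.001,0,0,0,-0.005,24,0.0024,-0.0015,0,0,0,-0.008,24,0.0032,-0.002,0,0,0,-0.011,24,0.0038,-0.0025,0,0,0,-0.013,24,0.0045,-0.003,0,0,0,-0.016,24,0.0045,-0.003,0,0,0,-0.016,24,0.0045,-0.003,0,0,0,-0.016,24,0.0045,-0.003,0,0,0,-0.016,24,0.0045,-0.003,0,0,0,-0.016]
}}

```text
clock: 7.7
position: [0.5578, 0.0009, 0.1821]
ee_rot: [0.886, 0.464, 0.0, 0.0]
ft_force: [-0.9, 1.0, 0.2]
grip_width: 0.285
grasp_force: 0.2
```

```bash
python3 -c "
from h import *
rep(4,.025)"
```

```text
t7.70 [0.5578 0.0009 0.1821] phi 0.9703 r 0.0649 psi+90 0.9649 F [-0.91  0.98  0.24] Ftan(cw push +) 1.31 Frad 0.29 grip 24.4
 0.945 [ 0.0023 -0.0014]
 0.920 [ 0.0045 -0.003 ]
 0.895 [ 0.0066 -0.0047]
 0.870 [ 0.0087 -0.0064]
```

{"name": "step_arm", "arguments": {
  "commands": [24,0.0006,-0.0004,0,0,0,-0.002,24,0.0012,-0.0008,0,0,0,-0.004,24,0.0018,-0.0012,0,0,0,-0.006,24,0.0024,-0.0016,0,0,0,-0.009,24,0.003,-0.002,0,0,0,-0.011,24,0.0036,-0.0024,0,0,0,-0.013,24,0.0036,-0.0024,0,0,0,-0.013,24,0.0036,-0.0024,0,0,0,-0.013,24,0.0036,-0.0024,0,0,0,-0.013,24,0.0036,-0.0024,0,0,0,-0.013]
}}

```text
clock: 8.95
position: [0.5599, -0.0006, 0.1822]
ee_rot: [0.895, 0.446, 0.0, 0.0]
ft_force: [0.4, -0.3, -0.7]
grip_width: 0.285
grasp_force: 0.1
```

```bash
python3 -c "
from h import *
rep(4,.025)"
```

```text
t8.95 [ 0.5599 -0.0006  0.1822] phi 0.9304 r 0.0650 psi+90 0.9240 F [ 0.39 -0.26 -0.73] Ftan(cw push +) -0.47 Frad 0.02 grip 24.3
 0.905 [ 0.0022 -0.0016]
 0.880 [ 0.0043 -0.0033]
 0.855 [ 0.0063 -0.0051]
 0.830 [ 0.0083 -0.0069]
```

{"name": "step_arm", "arguments": {
  "commands": [24,0.0007,-0.0005,0,0,0,-0.003,24,0.0014,-0.001,0,0,0,-0.005,24,0.0021,-0.0016,0,0,0,-0.008,24,0.0028,-0.0022,0,0,0,-0.011,24,0.0035,-0.0028,0,0,0,-0.013,24,0.0043,-0.0033,0,0,0,-0.016,24,0.0043,-0.0033,0,0,0,-0.016,24,0.0043,-0.0033,0,0,0,-0.016,24,0.0043,-0.0033,0,0,0,-0.016,24,0.0043,-0.0033,0,0,0,-0.016]
}}

```text
clock: 10.2
position: [0.5626, -0.0025, 0.1822]
ee_rot: [0.906, 0.423, 0.0, 0.0]
ft_force: [0.3, 0.2, 0.4]
grip_width: 0.282
grasp_force: 0.1
```

```bash
python3 -c "
from h import *
rep(4,.025)"
```

```text
t10.20 [ 0.5626 -0.0025  0.1822] phi 0.8803 r 0.0651 psi+90 0.8738 F [0.27 0.16 0.41] Ftan(cw push +) -0.11 Frad 0.29 grip 24.1
 0.855 [ 0.002  -0.0019]
 0.830 [ 0.004  -0.0037]
 0.805 [ 0.006  -0.0055]
 0.780 [ 0.0079 -0.0074]
```

{"name": "step_arm", "arguments": {
  "commands": [24,0.0007,-0.0006,0,0,0,-0.003,24,0.0014,-0.0012,0,0,0,-0.005,24,0.002,-0.0018,0,0,0,-0.008,24,0.0027,-0.0024,0,0,0,-0.011,24,0.0033,-0.003,0,0,0,-0.013,24,0.004,-0.0037,0,0,0,-0.016,24,0.004,-0.0037,0,0,0,-0.016,24,0.004,-0.0037,0,0,0,-0.016,24,0.004,-0.0037,0,0,0,-0.016,24,0.004,-0.0037,0,0,0,-0.016]
}}

```text
clock: 11.45
position: [0.5649, -0.0048, 0.1821]
ee_rot: [0.916, 0.4, 0.0, 0.0]
ft_force: [0.9, 0.2, -0.0]
grip_width: 0.279
grasp_force: 0.2
```

```bash
python3 -c "
from h import *
rep(4,.025)"
```

```text
t11.45 [ 0.5649 -0.0048  0.1821] phi 0.8298 r 0.0649 psi+90 0.8235 F [ 0.93  0.22 -0.05] Ftan(cw push +) -0.54 Frad 0.79 grip 23.8
 0.805 [ 0.0021 -0.0018]
 0.780 [ 0.004  -0.0037]
 0.755 [ 0.0059 -0.0056]
 0.730 [ 0.0077 -0.0076]
```

{"name": "step_arm", "arguments": {
  "commands": [24,0.0007,-0.0006,0,0,0,-0.003,24,0.0014,-0.0012,0,0,0,-0.005,24,0.002,-0.0018,0,0,0,-0.008,24,0.0027,-0.0024,0,0,0,-0.011,24,0.0033,-0.003,0,0,0,-0.013,24,0.0039,-0.0037,0,0,0,-0.016,24,0.0039,-0.0037,0,0,0,-0.016,24,0.0039,-0.0037,0,0,0,-0.016,24,0.0039,-0.0037,0,0,0,-0.016,24,0.0039,-0.0037,0,0,0,-0.016]
}}

```text
clock: 12.7
position: [0.5673, -0.007, 0.1822]
ee_rot: [0.926, 0.377, 0.0, 0.0]
ft_force: [-0.2, 0.5, -0.4]
grip_width: 0.284
grasp_force: 0.1
```

```bash
python3 -c "
from h import *
rep(4,.025)"
```

```text
t12.70 [ 0.5673 -0.007   0.1822] phi 0.7800 r 0.0650 psi+90 0.7733 F [-0.23  0.5  -0.36] Ftan(cw push +) 0.52 Frad 0.19 grip 24.3
 0.755 [ 0.0019 -0.0019]
 0.730 [ 0.0037 -0.0039]
 0.705 [ 0.0055 -0.006 ]
 0.680 [ 0.0072 -0.008 ]
```

{"name": "step_arm", "arguments": {
  "commands": [24,0.0006,-0.0006,0,0,0,-0.003,24,0.0012,-0.0012,0,0,0,-0.005,24,0.0018,-0.0018,0,0,0,-0.008,24,0.0024,-0.0025,0,0,0,-0.011,24,0.0031,-0.0032,0,0,0,-0.013,24,0.0037,-0.0039,0,0,0,-0.016,24,0.0037,-0.0039,0,0,0,-0.016,24,0.0037,-0.0039,0,0,0,-0.016,24,0.0037,-0.0039,0,0,0,-0.016,24,0.0037,-0.0039,0,0,0,-0.016]
}}

```text
clock: 13.95
position: [0.569, -0.0089, 0.182]
ee_rot: [0.935, 0.354, -0.0, -0.0]
ft_force: [-4.5, 2.9, 0.2]
grip_width: 0.28
grasp_force: 2.5
```

```bash
python3 -c "
from h import *
rep(4,.025)
b=camera('side')[170:260,320:430,::-1];cv2.imwrite('pics/g2.png',cv2.resize(b,None,fx=5,fy=5))"
```

```text
t13.95 [ 0.569  -0.0089  0.182 ] phi 0.7403 r 0.0649 psi+90 0.7233 F [-4.48  2.88  0.18] Ftan(cw push +) 5.15 Frad -1.37 grip 23.9
 0.715 [ 0.0019 -0.002 ]
 0.690 [ 0.0036 -0.004 ]
 0.665 [ 0.0053 -0.0061]
 0.640 [ 0.007  -0.0083]
```

View pics/g2.png

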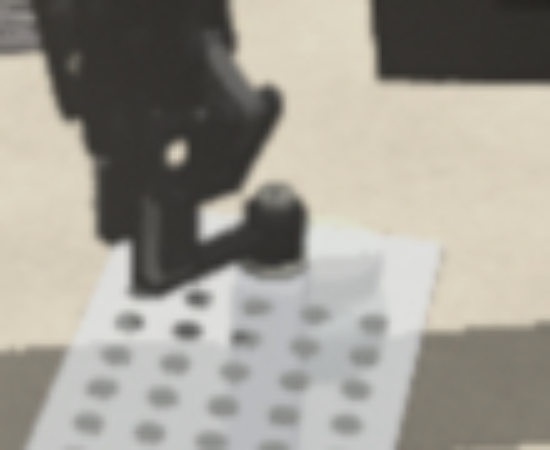

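It has bitten: the view shows the post against the finger and the arm running to the hub, with the force at 5 N. I press on toward 10 N.

{"name": "step_arm", "arguments": {
  "commands": [24,0.0005,-0.0006,0,0,0,0,24,0.001,-0.0011,0,0,0,0,24,0.0015,-0.0016,0,0,0,0,24,0.002,-0.0022,0,0,0,0,24,0.002,-0.0022,0,0,0,0,24,0.002,-0.0022,0,0,0,0,24,0.002,-0.0022,0,0,0,0,24,0.002,-0.0022,0,0,0,0,24,0.002,-0.0022,0,0,0,0,24,0.002,-0.0022,0,0,0,0]
}}

```text
clock: 15.25
position: [0.5697, -0.0093, 0.1818]
ee_rot: [0.935, 0.354, -0.001, -0.001]
ft_force: [-6.5, 4.7, 1.5]
grip_width: 0.28
grasp_force: 4.2
```

```bash
python3 -c "
from h import *
rep(0)
camera('side');rep(0)
camera('side');rep(0)"
```

```text
t15.25 [ 0.5697 -0.0093  0.1818] phi 0.7283 r 0.0652 psi+90 0.7241 F [-6.52  4.71  1.5 ] Ftan(cw push +) 7.86 Frad -1.73 grip 23.9
t15.30 [ 0.5697 -0.0093  0.1818] phi 0.7280 r 0.0652 psi+90 0.7241 F [-6.27  5.7   0.8 ] Ftan(cw push +) 8.42 Frad -0.89 grip 23.9
t15.35 [ 0.5697 -0.0093  0.1818] phi 0.7285 r 0.0652 psi+90 0.7242 F [-6.29  5.1   1.4 ] Ftan(cw push +) 7.99 Frad -1.30 grip 23.5
```

{"name": "step_arm", "arguments": {
  "commands": [24,0.0006,-0.0007,0,0,0,0,24,0.0012,-0.0014,0,0,0,0,24,0.0012,-0.0014,0,0,0,0,24,0.0012,-0.0014,0,0,0,0,24,0.0012,-0.0014,0,0,0,0,24,0.0012,-0.0014,0,0,0,0,24,0.0012,-0.0014,0,0,0,0,24,0.0012,-0.0014,0,0,0,0,24,0.0012,-0.0014,0,0,0,0,24,0.0012,-0.0014,0,0,0,0]
}}

```text
clock: 16.6
position: [0.5702, -0.0096, 0.1817]
ee_rot: [0.935, 0.354, -0.001, -0.001]
ft_force: [-7.7, 6.3, 2.1]
grip_width: 0.283
grasp_force: 5.2
```

```bash
python3 -c "
from h import *
rep(0)
camera('side');rep(0)
camera('side');rep(0)"
```

```text
t16.60 [ 0.5702 -0.0096  0.1817] phi 0.7206 r 0.0653 psi+90 0.7247 F [-7.71  6.3   2.09] Ftan(cw push +) 9.83 Frad -1.64 grip 24.2
t16.65 [ 0.5702 -0.0096  0.1817] phi 0.7209 r 0.0653 psi+90 0.7247 F [-8.29  6.72  1.96] Ftan(cw push +) 10.52 Frad -1.79 grip 24.1
t16.70 [ 0.5702 -0.0096  0.1817] phi 0.7208 r 0.0653 psi+90 0.7247 F [-8.13  6.1   1.81] Ftan(cw push +) 9.95 Frad -2.08 grip 24.1
```

10.1 N. I hold it for two full calls (2.5 s).

{"name": "step_arm", "arguments": {
  "commands": [24,0,0,0,0,0,0,24,0,0,0,0,0,0,24,0,0,0,0,0,0,24,0,0,0,0,0,0,24,0,0,0,0,0,0,24,0,0,0,0,0,0,24,0,0,0,0,0,0,24,0,0,0,0,0,0,24,0,0,0,0,0,0,24,0,0,0,0,0,0]
}}

```text
clock: 17.95
position: [0.5702, -0.0096, 0.1818]
ee_rot: [0.935, 0.354, -0.001, -0.001]
ft_force: [-8.6, 7.0, 1.6]
grip_width: 0.279
grasp_force: 5.2
```

{"name": "step_arm", "arguments": {
  "commands": [24,0,0,0,0,0,0,24,0,0,0,0,0,0,24,0,0,0,0,0,0,24,0,0,0,0,0,0,24,0,0,0,0,0,0,24,0,0,0,0,0,0,24,0,0,0,0,0,0,24,0,0,0,0,0,0,24,0,0,0,0,0,0,24,0,0,0,0,0,0]
}}

```text
clock: 19.2
position: [0.5702, -0.0096, 0.1818]
ee_rot: [0.935, 0.354, -0.001, -0.001]
ft_force: [-7.2, 7.6, 2.0]
grip_width: 0.281
grasp_force: 5.2
```

```bash
python3 -c "
from h import *
rep(0)
p=np.array(get_obs()['position'])+[.001,-.0013,0]
for s in(.1,.13):
  arc(p,.70,.70+s*np.arange(1,21))"
```

```text
t19.20 [ 0.5702 -0.0096  0.1818] phi 0.7208 r 0.0653 psi+90 0.7247 F [-7.21  7.59  2.03] Ftan(cw push +) 10.46 Frad -0.41 grip 24.0
0.8 [-0.008  0.008] 0.0318
0.9 [-0.0161  0.0152] 0.0637
1.0 [-0.0249  0.0215] 0.0955
1.1 [-0.0343  0.0269] 0.1273
1.2 [-0.0442  0.0313] 0.1592
1.3 [-0.0545  0.0347] 0.191
1.4 [-0.0651  0.0371] 0.2228
1.5 [-0.0758  0.0384] 0.2546
1.6 [-0.0866  0.0386] 0.2865
1.7 [-0.0974  0.0377] 0.3183
1.8 [-0.1081  0.0358] 0.3501
1.9 [-0.1185  0.0328] 0.382
2.0 [-0.1286  0.0288] 0.4138
2.1 [-0.1382  0.0238] 0.4456
2.2 [-0.1472  0.0179] 0.4775
2.3 [-0.1557  0.0111] 0.5093
2.4 [-0.1634  0.0035] 0.5411
2.5 [-0.1703 -0.0049] 0.573
2.6 [-0.1763 -0.0138] 0.6048
2.7 [-0.1814 -0.0234] 0.6366
0.83 [-0.0104  0.0102] 0.0414
0.96 [-0.0213  0.0191] 0.0828
1.09 [-0.0334  0.0264] 0.1241
1.22 [-0.0462  0.032 ] 0.1655
1.35 [-0.0597  0.036 ] 0.2069
1.48 [-0.0737  0.0382] 0.2483
1.61 [-0.0877  0.0386] 0.2897
1.74 [-0.1017  0.0371] 0.331
1.87 [-0.1154  0.0338] 0.3724
2.0 [-0.1286  0.0288] 0.4138
2.13 [-0.1409  0.0221] 0.4552
2.26 [-0.1524  0.0139] 0.4966
2.39 [-0.1626  0.0043] 0.5379
2.52 [-0.1715 -0.0066] 0.5793
2.65 [-0.179  -0.0186] 0.6207
2.78 [-0.1848 -0.0314] 0.6621
2.91 [-0.1889 -0.0448] 0.7035
3.04 [-0.1912 -0.0587] 0.7448
3.17 [-0.1918 -0.0728] 0.7862
3.3 [-0.1905 -0.0868] 0.8276
```

{"name": "step_arm", "arguments": {
  "commands": [24,-0.008,0.008,0,0,0,0.025,24,-0.016,0.015,0,0,0,0.055,24,-0.025,0.0215,0,0,0,0.088,24,-0.034,0.027,0,0,0,0.12,24,-0.044,0.0315,0,0,0,0.152,24,-0.0545,0.0345,0,0,0,0.184,24,-0.065,0.037,0,0,0,0.215,24,-0.076,0.0385,0,0,0,0.247,24,-0.0865,0.0385,0,0,0,0.279,24,-0.0975,0.0375,0,0,0,0.311]
}}

```text
clock: 20.45
position: [0.5134, 0.0105, 0.1825]
ee_rot: [0.659, 0.752, 0.0, 0.001]
ft_force: [0.6, -0.1, -0.1]
grip_width: 0.279
grasp_force: 0.3
```

```bash
python3 -c "
from h import *
rep(0)
o=get_obs();d=o['position'][:2]-AX;f=np.arctan2(d[1],d[0]);print(o['joint_pos'])
arc(o['position'],f,list(np.arange(1.8,2.9,.11))+[2.9,3.0,3.045])"
```

```text
t20.45 [0.5134 0.0105 0.1825] phi 1.6916 r 0.0637 psi+90 1.7027 F [ 0.62 -0.15 -0.1 ] Ftan(cw push +) -0.60 Frad -0.22 grip 23.8
[ 0.51340663  0.18011995 -0.68191943  1.7898748   0.12172375  1.2119185
 -0.07135213]
1.8 [-0.0118  0.0001] 0.0345
1.91 [-0.0233 -0.0032] 0.0695
2.02 [-0.0343 -0.0078] 0.1045
2.13 [-0.0447 -0.0135] 0.1396
2.24 [-0.0544 -0.0204] 0.1746
2.35 [-0.0633 -0.0283] 0.2096
2.46 [-0.0713 -0.0371] 0.2446
2.57 [-0.0783 -0.0468] 0.2796
2.68 [-0.0842 -0.0571] 0.3146
2.79 [-0.0889 -0.0681] 0.3496
2.9 [-0.0924 -0.0795] 0.3847
3.0 [-0.0945 -0.0901] 0.4165
3.045 [-0.095  -0.0949] 0.4308
```

{"name": "step_arm", "arguments": {
  "commands": [24,-0.0115,-0.0005,0,0,0,0.034,24,-0.023,-0.0035,0,0,0,0.069,24,-0.034,-0.008,0,0,0,0.104,24,-0.0445,-0.0135,0,0,0,0.139,24,-0.0545,-0.0205,0,0,0,0.174,24,-0.0635,-0.0285,0,0,0,0.209,24,-0.0715,-0.037,0,0,0,0.244,24,-0.0785,-0.047,0,0,0,0.279,24,-0.084,-0.057,0,0,0,0.314,24,-0.089,-0.068,0,0,0,0.349]
}}

```text
clock: 21.7
position: [0.4601, -0.0304, 0.1826]
ee_rot: [0.17, 0.985, -0.0, 0.001]
ft_force: [-0.1, 0.5, 0.1]
grip_width: 0.28
grasp_force: 0.3
```

```bash
python3 -c "
from h import *
rep(0)
camera('side');camera('side');rep(0)
o=get_obs();d=o['position'][:2]-AX;f=np.arctan2(d[1],d[0]);print(o['joint_pos'])
arc(o['position'],f,[2.85,2.9,2.95,3.0,3.045])"
```

```text
t21.70 [ 0.4601 -0.0304  0.1826] phi 2.7906 r 0.0650 psi+90 2.7997 F [-0.06  0.53  0.09] Ftan(cw push +) -0.48 Frad 0.24 grip 23.9
t21.80 [ 0.4598 -0.0309  0.1824] phi 2.7994 r 0.0651 psi+90 2.7963 F [-0.44 -0.28 -1.03] Ftan(cw push +) 0.41 Frad 0.32 grip 24.2
[ 0.67968412  0.04870607 -0.72009945  1.91045477  0.03544927  1.19361416
  1.17263133]
2.85 [-0.0015 -0.0053] 0.0161
2.9 [-0.003  -0.0105] 0.032
2.95 [-0.0041 -0.0158] 0.0479
3.0 [-0.005  -0.0211] 0.0639
3.045 [-0.0056 -0.026 ] 0.0782
```

Next I move to the final angle, then close on the post so that it centres there.

{"name": "step_arm", "arguments": {
  "commands": [24,-0.0015,-0.0055,0,0,0,0.016,24,-0.003,-0.0105,0,0,0,0.032,24,-0.004,-0.016,0,0,0,0.048,24,-0.005,-0.021,0,0,0,0.064,24,-0.0056,-0.026,0,0,0,0.078,24,-0.0056,-0.026,0,0,0,0.078,24,-0.0056,-0.026,0,0,0,0.078,20,-0.0056,-0.026,0,0,0,0.078,18,-0.0056,-0.026,0,0,0,0.078,17,-0.0056,-0.026,0,0,0,0.078]
}}

```text
clock: 23.05
position: [0.4561, -0.0453, 0.1821]
ee_rot: [0.05, 0.999, 0.0, -0.0]
ft_force: [-0.8, -0.5, 0.1]
grip_width: 0.201
grasp_force: 0.3
```

{"name": "step_arm", "arguments": {
  "commands": [15,0,0,0,0,0,0,15,0,0,0,0,0,0,15,0,0,0,0,0,0,15,0,0,0,0,0,0,15,0,0,0,0,0,0,15,0,0,0,0,0,0,18,0,0,0,0,0,0,22,0,0,0,0,0,0,26,0,0,0,0,0,0,30,0,0,0,0,0,0],
  "squeeze": 20
}}

```text
clock: 24.3
position: [0.4561, -0.0454, 0.1821]
ee_rot: [0.05, 0.999, 0.0, -0.0]
ft_force: [0.5, -0.2, 0.6]
grip_width: 0.356
grasp_force: 0.0
```

```bash
python3 -c "
from h import *
rep(0)"
```

```text
t24.30 [ 0.4561 -0.0454  0.1821] phi 3.0303 r 0.0654 psi+90 3.0414 F [ 0.54 -0.19  0.58] Ftan(cw push +) 0.13 Frad -0.55 grip 30.4
```

{"name": "step_arm", "arguments": {
  "commands": [45,0,0,0,0,0,0,50,0,0,0,0,0,0,50,0,0,0,0,0,0,50,0,0,0.05,0,0,0,50,0,0,0.12,0,0,0,50,0,0,0.17,0,0,0,50,0,-0.08,0.17,0,0,0,50,0,-0.17,0.17,0,0,0,50,0,-0.26,0.17,0,0,0,50,0,-0.35,0.17,0,0,0]
}}

```text
clock: 25.55
position: [0.4559, -0.2571, 0.2842]
ee_rot: [0.05, 0.999, -0.0, 0.0]
ft_force: [0.9, -0.1, 0.6]
grip_width: 0.585
grasp_force: 0.0
```

```bash
python3 - <<'E'
from h import *
rep(0)
a=camera("top")[230:355,225:410,::-1];cv2.imwrite("pics/t3.png",cv2.resize(a,None,fx=4,fy=4,interpolation=cv2.INTER_CUBIC))
b=camera("side")[195:295,325:425,::-1];cv2.imwrite("pics/s3.png",cv2.resize(b,None,fx=5,fy=5,interpolation=cv2.INTER_CUBIC))
for z in(.176,.211):
  print((proj("top",[*AX+.065*np.array([np.cos(3.045),np.sin(3.045)]),z])-[225,230])*4)
E
```

```text
t25.55 [ 0.4559 -0.2571  0.2842] phi -1.8793 r 0.2146 psi+90 3.0415 F [ 0.86 -0.06  0.59] Ftan(cw push +) 0.84 Frad -0.20 grip 49.9
[553.921351   417.44553161]
[557.84403262 420.46668885]
```

View pics/t3.png

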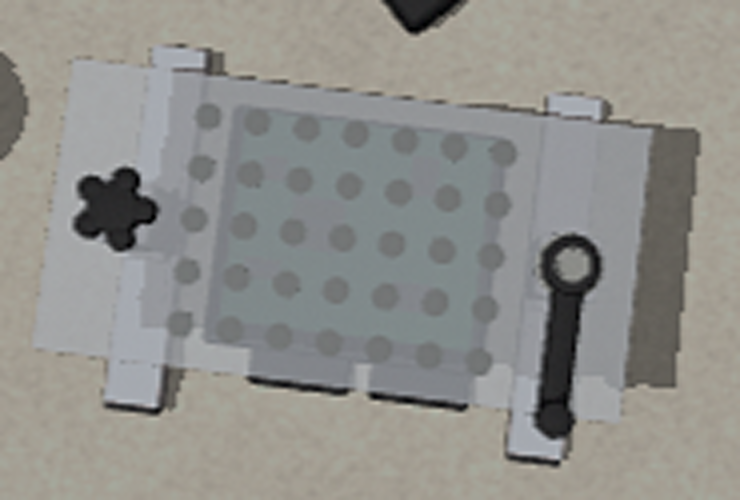

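The grip is at (554,419) and the hub at (571,265). That puts the handle within about 1° of the foot's line, pointing front, and the bystanders have not moved. The robot is clear, so I hand in.

```bash
python3 -c "
from workcell import *
print(hand_in())"
```

```text
the job is handed in; nothing more can be done
None
```

The clamp screw is tight: the handle bit and held about 10 N for over 2.5 s with no sign of slipping. I then swung it back to point straight out at the front, within about 1° of the foot's line, let go, and handed the job in at about 26 s with nothing else touched.

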